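Take the parts pile apart into the kit nests

TASK

The four parts for the next panel are piled on one another: a relay on a terminal on a roll of tape on an upright module. Take the pile apart and put each part into the kit nest made to its own outline, so that it lies flat on the nest's floor wholly inside the rim, the same way up as it was in the pile. Let no part topple on the way, and leave the multimeter and the tape measure where they are.

Things in the scene. Friction and masses are not known exactly. Their poses are not given: they have to be found in the camera images.
- relay: Plug-in relay, grey upright block with a whitish top, 21 (x) x 27 (y) x 32 (z) mm, about 35 g: top of the pile. Origin: centre of its underside, z up. Grip across the 21 mm.
- terminal: Light grey feed-through terminal lying flat under the relay, on the hub of the tape roll: 42 (x) x 46 (y) x 10 mm, about 12 g. A trapezium from above: a 40 mm straight edge at x = -21 mm, a parallel 14 mm edge at x = +21 mm, widest at x = -10 mm. Origin: underside, midway between these edges; z up. Grip across them (42 mm, fingers closing along x at y = 0).
- tape_roll: Black roll of insulating tape lying flat, third from the top, under the terminal: 58 mm diameter, 18 mm high at the hub (16 mm at the rim), with a hole in the middle; about 50 g. Origin: centre of its underside, z up. Grip across the 58 mm diameter.
- module: Black control module with a flat top, part light grey and part teal, the bottom of the pile, standing on the bench: 100 (x) x 41 (y) x 69 (z) mm, about 240 g. Origin: centre of its underside, z up. Grip across the 41 mm (y).
- nest_relay: Nest for the relay: small rectangular pocket, 38 (x) x 44 (y) mm inside the rim, plate 52 x 58 mm. The relay may stand in it at any yaw. Fixed 3 mm black plate with a bare-metal rim 5 mm wide, 4 mm above the plate. Origin: pocket centre at the underside, on the bench; pocket floor 3 mm up.
- nest_terminal: Nest for the terminal: six-sided pocket of its outline, about 9 mm to spare all round: long edge (57 mm) at x = -30 mm, short edge (31 mm) at x = +30 mm. Terminal's x axis goes along the nest's +x, short edge to short edge. Fixed 3 mm black plate with a bare-metal rim 5 mm wide, 4 mm above the plate. Origin: pocket centre at the underside, on the bench; pocket floor 3 mm up.
- nest_roll: Nest for the tape roll: round (16-sided) pocket, about 75 mm diameter inside the rim, on a square plate 90 x 90 mm. Fixed 3 mm black plate with a bare-metal rim 5 mm wide, 4 mm above the plate. Origin: pocket centre at the underside, on the bench; pocket floor 3 mm up.
- nest_module: Nest for the module: long rectangular pocket, 116 (x) x 57 (y) mm inside the rim, plate 130 x 71 mm. The module stands in it with its 100 mm along the nest's x axis, either way round. Fixed 3 mm black plate with a bare-metal rim 5 mm wide, 4 mm above the plate. Origin: pocket centre at the underside, on the bench; pocket floor 3 mm up.
- multimeter: Bystander: yellow and black hand multimeter lying on the bench, 138 (x) x 68 (y) x 46 mm, beyond the nests. Not to be moved. Origin: centre of its underside.
- tape_measure: Bystander: yellow pocket tape measure lying on its side, 58 (x) x 79 (y) x 35 mm, beyond the nests. Not to be moved. Origin: centre of its underside.
Mind the look-alikes: they are no part of the job. What is shaped like the module but pink or red is not meant.

How it is judged (in metres and radians):
At the end, for the whole second after the job is handed in: Each of the four parts stands in its own nest: centre within 15 mm of the nest's centre, underside on the nest's floor (1 to 4.5 mm above the bench) and level within 0.03 rad, so not riding on the rim; at rest (under 20 mm/s) (horizontal distance between relay and nest_relay below 0.015 m and z of relay in the frame of nest_relay between 0.001 and 0.0045 m and angle between each of relay, terminal, tape_roll, module's own z axis and vertical below 0.03 rad and linear speed of each of relay, terminal, tape_roll, module below 0.02 m/s and horizontal distance between terminal and nest_terminal below 0.015 m and z of terminal in the frame of nest_terminal between 0.001 and 0.0045 m and horizontal distance between tape_roll and nest_roll below 0.015 m and z of tape_roll in the frame of nest_roll between 0.001 and 0.0045 m and horizontal distance between module and nest_module below 0.015 m and z of module in the frame of nest_module between 0.001 and 0.0045 m); the robot touches nothing.
It fails at once if a part is toppled (tipped more than 1 rad) (angle between any of relay, terminal, tape_roll, module's own z axis and vertical above 1 rad).
It fails at once if the multimeter or the tape measure is shifted by more than 20 mm (distance of any of multimeter, tape_measure from where it was at the start of the episode above 0.02 m).
It also fails if it takes over 102 s, if anything falls off the work surface, if the arm or the gripper's body presses on something with over 40 N, if the wrist force passes 120 N, or if a joint passes its speed limit or range.

ROBOT

A 6-joint arm with a two-finger parallel gripper is mounted at the origin on a cart in front of the work surface, level with it; the furniture and walls round the work are solid. World frame = base frame: x ahead of the robot, y to its left, z up, the work surface at z = 0. Lengths are in m, angles in degrees, forces in N, time in s.
With the tool pointing down it reaches from about 0.375 to 0.975 m from the base axis. Payload 3.8 kg.
Tool frame: the origin (TCP) lies at the very end of the fingers, on their centre line; the grasp point (between the pads) lies 19 mm behind it; z points along the fingers, y is the line along which they close (so a half turn about z gives the same grasp; the last joint's range is limited). The gripper opens to 85 mm and grips with 20 to 120 N. Pads are 22 mm wide; open, the fingers measure 114 mm over their backs; the gripper's body (76 mm by 85 mm) begins 54 mm behind the grasp point. The pads swing forward as they close: fully open they stand 13 mm farther back than shut.
Start: joints at [-66.916, 15.12, 91.902, -0, 72.978, -2.114], TCP at [0.287, -0.611, 0.231] pointing down, gripper open.
Joint ranges: [-150.88, 150.88], [-54.13, 125.18], [17.81, 147.31], [-75.09, 255.09], [0, 152.58], [-146.25, 146.25]. Speed limits (degrees/s): [147.25, 147.25, 180, 180, 180, 180].

INTERFACE

Orientations are given as a 3x3 rotation matrix whose columns are the frame's x, y, z axes.
In Python, from workcell import observe, imaging, hand_in, spotter gives the robot as it stands. The module is installed in compiled form; this text tells all that it offers.
- The arm moves only by the tool send_rows, never from a script. Its argument "steps" is a list of rows, each a list of 5 numbers: the finger opening in mm, from 0 to 85.4, then the shift along the tool's x, y, z in units of 30 mm (1.0 is 30 mm), then the turn about the tool's z in units of 5 degrees (1.0 is 5 degrees). A call has 1 to 20 rows; each row shifts and turns the commanded pose from where the row before left it, along the tool's axes as they then stand; what a row does not reach is not made up. A row lasts 1/12 s, in which the tool goes at most 41.7 mm and 7.16 degrees, less where a joint would pass 70% of its speed; a pose out of reach is approached as far as the arm can. A call is refused whole if a number of a shift passes 1 or a number of a turn 1, either way. A call with a gripper value outside its range is refused whole. The fingers move at their own pace and stop on an object; the grip force is fixed at half the most. Time passes only in rows, so rows that do not move let the fingers close. It gives the time, the measured TCP pose, the force, the opening and the grip force at its end, in the units of the state.
- observe(): the state, without advancing time (a new reading comes with each control period).
- imaging.grab_frame(name): name is "side" or "top" or "wrist"; returns a dict with "pixels" (420x560x3 uint8, blue, green, red), "camera_matrix" (3x3 intrinsics, pixels), "R" (3x3) and "t" (3): a world point X has camera coordinates R X + t. Camera axes: x right, y down, z forward; pixel columns grow to the right and rows downward; lengths in m; the calibration is good to about 2 mm. The wrist camera is an equidistant fisheye: a pixel r from the principal point sees the ray r / f radians off the axis. A picture is of the moment at which its call begins. There is no depth.
- hand_in(): hands the job in; it is judged then, once.
Trained networks look in a picture, given as the dict that the camera call returned (one of the last four; its "shot" number tells which), for a name from the list of things; names that differ only in an ending like _2 or _b are one class to them, and where a whole thing is asked for, a point or a joint stands for the part that bears it (a point fixed in the world has none). Each returns a list of dicts, best first, with "confidence" (0 to 1); they miss things now and then, are a little off and sometimes report something else, mostly with a low value. They report only what shows in the picture. A call takes as long as a camera call. They do not tell look-alikes from the thing itself.
- spotter.search_frame(name, picture): "position" ([column, row] in pixels, amid what is visible of it).
- spotter.tip_of(name, picture): "position" ([column, row] in pixels: a listed point, or the origin of a listed thing).
The state is a dict: "time_s": time; "joint_positions": joint angles; "joint_velocities": joint speeds; "tau": joint torques, N m; "position": TCP position; "tool_rot": TCP orientation; "contact_force": force on the tool from outside, world axes, zero at the start; "torque": the same for the moment, N m; "width": finger opening in m; "finger_force": force on a finger pad.
Only numpy, scipy, OpenCV 4.12 (cv2) and the standard library are available. Lean on these libraries where they do the work, as an engineer would, in place of code of your own. Each camera call takes 0.05 s, during which the arm holds its last target. There are 200 camera calls.

## Working session

There is one attempt and no reset: what is moved stays moved. The work goes in short steps, Python scripts to look and compute and a tool call to move; the robot and the scene stay as the last step left them, time stands still between calls to the robot, and variables do not carry over. Pictures are saved under pics/ and viewed, at most 14 in all, crops included, and the job is handed in when it is done.

Besides the shell and the picture viewer there is one more tool, called after "Request:" in YAML: its name, and indented under it one key for each argument. send_rows: Moves the arm, as the interface text tells. Its arguments: {"type":"object","properties":{"steps":{"type":"array","items":{"type":"array","items":{"type":"number"}}}},"required":["steps"]}

```bash
mkdir -p pics
cat > h.py <<'E'
import numpy as np, cv2
from workcell import observe, imaging, hand_in, spotter
def ray(p,uv):
    K=p["camera_matrix"];R=np.array(p["R"]);t=np.array(p["t"])
    d=R.T@np.linalg.inv(K)@np.array([uv[0],uv[1],1.]);return -R.T@t,d
def at_z(p,uv,z):
    c,d=ray(p,uv);return c+d*(z-c[2])/d[2]
def proj(p,X):
    x=np.array(p["R"])@np.array(X)+np.array(p["t"]);u=np.array(p["camera_matrix"])@x;return u[:2]/u[2]
E
python3 - <<'E'
from h import *
print(observe())
Z=dict(relay=.119,terminal=.087,tape_roll=.069,module=0,nest_relay=0.003,nest_terminal=0.003,nest_roll=.003,nest_module=.003,multimeter=0,tape_measure=0)
for c in("top","side"):
    p=imaging.grab_frame(c);cv2.imwrite(f"pics/{c}0.png",p["pixels"])
    print(c,np.round(-np.array(p["R"]).T@np.array(p["t"]),3))
    for n,z in Z.items():
        for f in (spotter.search_frame,spotter.tip_of):
            print(n,f.__name__,[(np.round(d["position"]).tolist(),round(d["confidence"],2),np.round(at_z(p,d["position"],z)[:2],3).tolist()) for d in f(n,p)[:3]])
E
```

```text
{'time_s': 0.0, 'joint_positions': array([-6.69145434e+01,  1.51688843e+01,  9.19811124e+01, -1.24640463e-03,
        7.29770311e+01, -2.11547363e+00]), 'joint_velocities': array([ 0.00791103, -0.02027684,  0.06233127, -0.03115264, -0.03537295,
        0.00471942]), 'tau': array([-7.61079973e-04, -5.15117598e+01, -3.67315292e+01, -8.26876453e-05,
        1.30082868e-02, -4.55165164e-06]), 'position': array([ 0.28710404, -0.61009454,  0.22996658]), 'tool_rot': array([[ 9.04817445e-01,  4.25798781e-01, -8.88449601e-04],
       [ 4.25799704e-01, -9.04815167e-01,  2.03135770e-03],
       [ 6.10669601e-05, -2.21630946e-03, -9.99997542e-01]]), 'contact_force': array([0.80739581, 0.01285993, 0.93374148]), 'torque': array([-0.0130477 ,  0.01503152,  0.00724769]), 'finger_force': 0.0, 'width': 0.08556684151097123}
top [ 0.392 -0.146  0.918]
relay call [([211.0, 239.0], 0.61, [0.482, 0.031]), ([348.0, 141.0], 0.45, [0.693, -0.261])]
relay call [([211.0, 240.0], 0.47, [0.481, 0.031])]
terminal call [([217.0, 244.0], 0.55, [0.476, 0.024])]
terminal call [([214.0, 241.0], 0.63, [0.482, 0.03])]
ta
[... 1823 characters left out ...]
96.0], 0.64, [0.602, -0.304])]
nest_terminal call [([318.0, 199.0], 0.7, [0.46, -0.32])]
nest_terminal call []
nest_roll call [([240.0, 223.0], 0.74, [0.625, -0.17])]
nest_roll call [([241.0, 225.0], 0.58, [0.62, -0.162]), ([262.0, 194.0], 0.28, [0.604, -0.317])]
nest_module call [([309.0, 234.0], 0.94, [0.463, -0.161]), ([177.0, 225.0], 0.25, [0.763, -0.134])]
nest_module call [([302.0, 236.0], 0.68, [0.478, -0.146]), ([320.0, 200.0], 0.3, [0.454, -0.316])]
multimeter call [([174.0, 225.0], 0.56, [0.773, -0.136])]
multimeter call [([179.0, 232.0], 0.96, [0.753, -0.114])]
tape_measure call [([207.0, 192.0], 0.95, [0.744, -0.299]), ([290.0, 262.0], 0.65, [0.489, -0.054])]
tape_measure call []
```

View pics/top0.png

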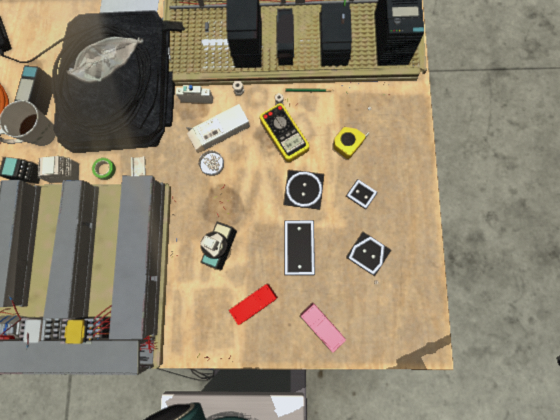

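View pics/side0.png

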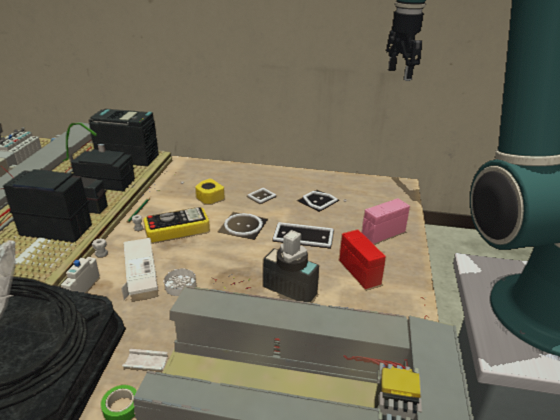

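Top picture: the pile is at about (215,244). Module look-alikes are red at (253,303) and pink at (322,326); the tape measure (350,140) was also reported as a relay. I choose the pile at (215,244), with the black module with a teal end at the bottom. Next comes the close crop, plus nest poses measured from their rims.

Run:
```python
from h import *
p=imaging.grab_frame("top");im=p["pixels"]
a=cv2.resize(im[215:275,180:250],None,fx=8,fy=8,interpolation=cv2.INTER_CUBIC)
b=cv2.resize(im[165:280,280:395],None,fx=480/115,fy=480/115,interpolation=cv2.INTER_CUBIC)
s=np.hstack([a,b]);cv2.imwrite("pics/crop1.png",cv2.resize(s,None,fx=.77,fy=.77))
hsv=cv2.cvtColor(im,cv2.COLOR_BGR2HSV)
m=((hsv[...,1]<60)&(hsv[...,2]>120)).astype(np.uint8)
n,l,st,c=cv2.connectedComponentsWithStats(m)
for i in range(1,n):
    x,y,w,h,A=st[i]
    if A>60 and 280<c[i][0]<400 and 160<c[i][1]<285:
        pts=np.argwhere(l==i)[:,::-1]
        W=np.array([at_z(p,q,.007)[:2] for q in pts],np.float32)*1000
        hull=cv2.convexHull(W);r=cv2.minAreaRect(W)
        print(A,c[i].round(1),"rect",np.round(r[0],1),np.round(r[1],1),round(r[2],1),"\n",np.round(cv2.boxPoints(r)).tolist(), np.round(cv2.approxPolyDP(hull,6,True)[:,0]).tolist())
```

```text
314 [303.6 188.3] rect [ 616.1 -166.7] [86.1 85.7] 24.6 
 [[559.0, -146.0], [595.0, -224.0], [673.0, -188.0], [637.0, -110.0]] [[660.0, -161.0], [638.0, -129.0], [608.0, -124.0], [578.0, -146.0], [573.0, -172.0], [590.0, -201.0], [614.0, -211.0], [647.0, -197.0]]
245 [361.8 193.3] rect [ 602.7 -305.8] [57.7 50.4] 54.4 
 [[565.0, -315.0], [606.0, -344.0], [640.0, -297.0], [599.0, -268.0]] [[638.0, -298.0], [599.0, -270.0], [569.0, -317.0], [608.0, -340.0]]
561 [298.6 246.6] rect [ 474.7 -154.2] [ 70.6 129.1] 89.7 
 [[410.0, -189.0], [539.0, -190.0], [539.0, -119.0], [410.0, -119.0]] [[539.0, -124.0], [415.0, -119.0], [412.0, -186.0], [536.0, -188.0]]
317 [368.  254.3] rect [ 460.  -316.1] [76.6 72.5] 55.4 
 [[408.0, -327.0], [468.0, -368.0], [512.0, -305.0], [452.0, -264.0]] [[500.0, -321.0], [479.0, -283.0], [449.0, -270.0], [414.0, -326.0], [435.0, -345.0], [478.0, -352.0]]
```

View pics/crop1.png

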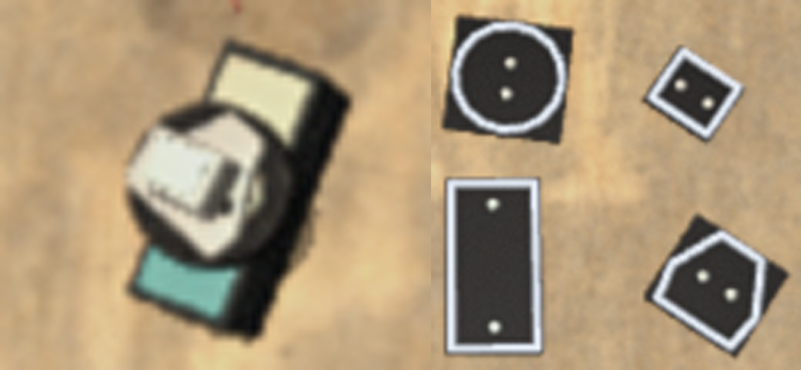

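The crop shows the white-topped relay on the light terminal on the black roll, on the black module with cream and teal top ends. That is the right pile. The four nests are clear on the right, with the short edge of the terminal nest at lower right.

Request:
send_rows:
  steps:
    - [85,0.7,-0.8,-0.12,0]
    - [85,0.74,-0.83,-0.12,0]
    - [85,0.74,-0.83,-0.12,0]
    - [85,0.74,-0.83,-0.12,0]
    - [85,0.74,-0.83,-0.12,0]
    - [85,0.74,-0.83,-0.12,0]
    - [85,0.74,-0.83,-0.12,0]
    - [85,0.74,-0.83,-0.12,0]
    - [85,0.74,-0.83,-0.12,0]
    - [85,0.74,-0.83,-0.12,0]
    - [85,0.74,-0.83,-0.12,0]
    - [85,0.74,-0.83,-0.12,0]
    - [85,0.74,-0.83,-0.12,0]
    - [85,0.74,-0.83,-0.12,0]
    - [85,0.74,-0.83,-0.12,0]
    - [85,0.74,-0.83,-0.12,0]
    - [85,0.74,-0.83,-0.12,0]
    - [85,0.74,-0.83,-0.12,0]
    - [85,0.74,-0.83,-0.12,0]
    - [85,0.74,-0.83,-0.12,0]

```text
time_s: 3.82
position: [0.4766, 0.0293, 0.3038]
tool_rot: [[0.905, 0.426, 0.001], [0.426, -0.905, -0.0], [0.001, 0.0, -1.0]]
contact_force: [-0.1, -0.4, -0.2]
width: 0.0849
finger_force: 0.0
```

```bash
cat >> h.py <<'E'
def wray(p,uv):
    K=p["camera_matrix"];R=np.array(p["R"]);t=np.array(p["t"])
    a=np.array([(uv[0]-K[0,2])/K[0,0],(uv[1]-K[1,2])/K[1,1]]);r=np.hypot(*a)+1e-12
    return -R.T@t,R.T@np.array([*(np.sin(r)*a/r),np.cos(r)])
def wproj(p,X):
    x=np.array(p["R"])@np.array(X)+np.array(p["t"]);r=np.hypot(x[0],x[1])+1e-12;th=np.arctan2(r,x[2])
    K=p["camera_matrix"];return np.array([K[0,0]*th*x[0]/r+K[0,2],K[1,1]*th*x[1]/r+K[1,2]])
def wz(p,uv,z):
    c,d=wray(p,uv);return c+d*(z-c[2])/d[2]
def rectify(p,cx,cy,z,half=.06,n=560):
    """top-down view of the plane z: columns = -y, rows = -x, scale n/(2 half)"""
    f=wproj if p["shot_name"]=="wrist" else proj
    g=np.linspace(-half,half,n);m=np.array([[f(p,(cx-a,cy-b,z)) for b in g[::4]] for a in g[::4]],np.float32)
    m=cv2.resize(m,(n,n));return cv2.remap(p["pixels"],m[...,0].copy(),m[...,1].copy(),cv2.INTER_CUBIC)
def grab(n):
    p=imaging.grab_frame(n);p["shot_name"]=n;return p
E
python3 - <<'E'
from h import *
s=observe();print(s["time_s"],s["position"].round(4),s["joint_positions"].round(1),s["contact_force"].round(2));
p=grab("wrist");cv2.imwrite("pics/w1.png",p["pixels"]);np.savez("w1.npz",**{k:p[k] for k in("pixels","camera_matrix","R","t")})
print(p["camera_matrix"],np.round(-np.array(p["R"]).T@np.array(p["t"]),3),np.round(p["R"],2))
for n,z in dict(relay=.097,terminal=.087,tape_roll=.069,module=0).items():
    print(n,[(np.round(d["position"]).tolist(),round(d["confidence"],2),np.round(wz(p,d["position"],z)[:2],3).tolist()) for d in spotter.tip_of(n,p)[:3]])
E
```

```text
3.8167 [0.4766 0.0293 0.3038] [  0.5  -9.  109.6  -0.   79.3  65.3] [-0.06 -0.41 -0.23]
[[325.1922621    0.         281.54939901]
 [  0.         325.1922621  208.86129542]
 [  0.           0.           1.        ]] [0.538 0.058 0.446] [[ 0.42 -0.91 -0.  ]
 [-0.87 -0.41  0.27]
 [-0.24 -0.11 -0.96]]
relay [([278.0, 181.0], 0.63, [0.478, 0.033])]
terminal [([282.0, 178.0], 0.81, [0.48, 0.03]), ([450.0, 50.0], 0.39, [0.711, -0.083])]
tape_roll [([283.0, 178.0], 0.61, [0.478, 0.027]), ([439.0, 145.0], 0.51, [0.602, -0.129]), ([518.0, 112.0], 0.16, [0.708, -0.224])]
module [([293.0, 268.0], 0.94, [0.349, -0.05]), ([364.0, 323.0], 0.84, [0.303, -0.206]), ([278.0, 169.0], 0.83, [0.476, 0.034])]
```

View pics/w1.png

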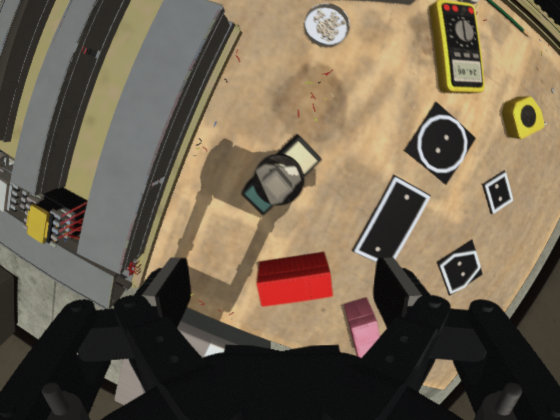

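The wrist view shows the pile at (278,175) and the nests on the right; the red look-alike is at (293,278). Next I rectify the view at the relay-top and module-top planes.

Run:
```python
from h import *
p=dict(np.load("w1.npz"));p["shot_name"]="wrist"
a=rectify(p,.478,.031,.129,.04,400);b=rectify(p,.478,.031,.069,.06,400)
t=grab("top");c=rectify(t,.478,.031,.129,.04,400);d=rectify(t,.478,.031,.069,.06,400)
for i in(a,b,c,d):
    for k in range(0,400,100): cv2.line(i,(k,0),(k,400),(0,0,255),1);cv2.line(i,(0,k),(400,k),(0,0,255),1)
s=np.vstack([np.hstack([a,b]),np.hstack([c,d])]);cv2.imwrite("pics/r1.png",cv2.resize(s,(600,600)))
```

```text
(no output)
```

View pics/r1.png

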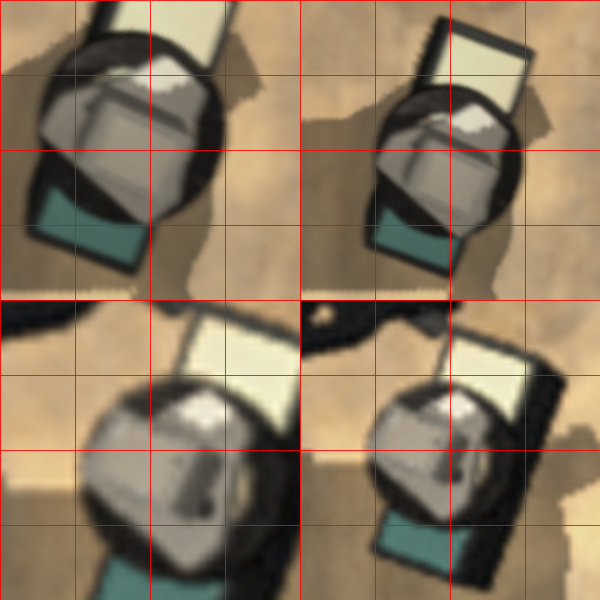

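Run:
```python
from h import *
p=dict(np.load("w1.npz"));p["shot_name"]="wrist"
t=grab("top");sd=grab("side")
def en(i):
    g=cv2.cvtColor(i,cv2.COLOR_BGR2GRAY).astype(float);c=g[80:320,80:320];lo,hi=np.percentile(c,5),np.percentile(c,98)
    return np.clip((g-lo)/(hi-lo)*255,0,255).astype(np.uint8)
o=[en(rectify(q,.478,.031,z,.03,400)) for q,z in((p,.129),(t,.129))]
g=np.hstack(o)
for k in range(0,800,67): cv2.line(g,(k,0),(k,400),90,1)
for k in range(0,400,67): cv2.line(g,(0,k),(800,k),90,1)
cv2.imwrite("pics/r2.png",g)
```

```text
(no output)
```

View pics/r2.png

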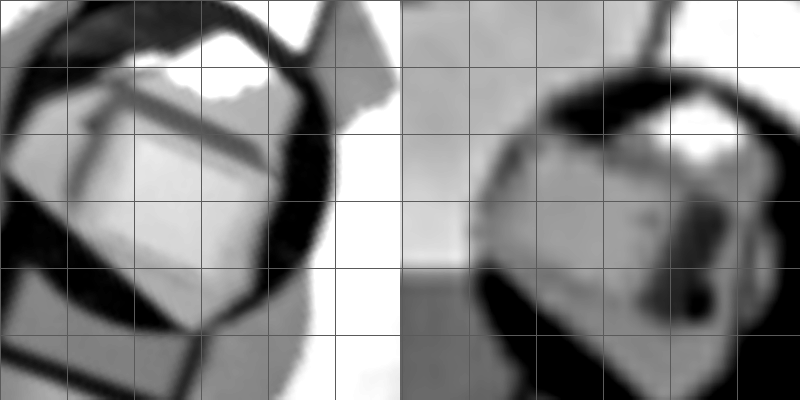

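Relay yaw is about -23° (27 mm edge at 67°), centre about (0.477, 0.033), top at 0.129. I align, descend until the TCP is about 5 mm above the terminal, then close.

Request:
send_rows:
  steps:
    - [60,0.12,0,0.4,-1]
    - [60,0,-0.03,0.5,-1]
    - [60,0,0,0.5,-1]
    - [60,0,0,0.5,-1]
    - [60,0,0,0.5,-1]
    - [60,0,0,0.5,-1]
    - [60,0,0,0.5,-1]
    - [60,0,0,0.5,-1]
    - [60,0,0,0.5,-0.4]
    - [60,0,0,0.5,0]
    - [60,0,0,0.5,0]
    - [60,0,0,0.5,0]
    - [60,0,0,0.5,0]
    - [60,0,0,0.3,0]
    - [60,0,0,0,0]

```text
time_s: 5.47
position: [0.4771, 0.0289, 0.1]
tool_rot: [[0.389, 0.921, -0.005], [0.921, -0.389, -0.0], [-0.002, -0.004, -1.0]]
contact_force: [0.7, 0.0, 0.4]
width: 0.0598
finger_force: 0.0
```

Run:
```python
from h import *
s=observe();print(s["time_s"],s["position"].round(4),s["contact_force"].round(2));
p=grab("wrist");q=grab("side")
w=p["pixels"].copy()
for uv,c in ((wproj(p,s["position"]),(0,0,255)),): cv2.circle(w,tuple(int(v) for v in uv),2,c,-1)
a=cv2.resize(w[150:420,150:430],None,fx=1.43,fy=1.43)
b=cv2.resize(q["pixels"][170:310,220:360],(386,386),interpolation=cv2.INTER_CUBIC)
cv2.imwrite("pics/c2.png",np.hstack([a[:386,:400],b]))
```

```text
5.4667 [0.4771 0.0289 0.1   ] [0.69 0.01 0.4 ]
```

View pics/c2.png

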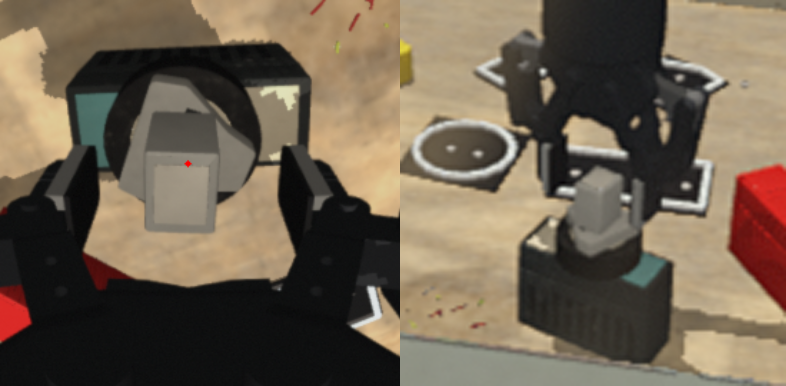

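Run:
```python
from h import *
p=grab("wrist");s=observe();print(s["position"].round(4))
W=[wz(p,(u/1.43+150,v/1.43+150),.129)[:2] for u,v in((147,153),(217,155),(214,231),(147,232))]
print(np.round(W,4),np.mean(W,0).round(4))
d=np.mean(W,0)-s["position"][:2];print("tool units",(d@s["tool_rot"][:2,:2]/.03).round(3))
```

```text
[0.4797 0.0294 0.103 ]
[[0.4752 0.0483]
 [0.4925 0.0404]
 [0.4826 0.0176]
 [0.4643 0.0249]] [0.4786 0.0328]
tool units [ 0.09  -0.078]
```

Request:
send_rows:
  steps:
    - [45,0.1,-0.04,0,0]
    - [15,0,0,0,0]
    - [5,0,0,0,0]
    - [5,0,0,0,0]
    - [5,0,0,0,0]
    - [5,0,0,0,0]
    - [5,0,0,0,0]
    - [5,0,0,-0.1,0]
    - [5,0,0,-0.3,0]
    - [5,0,0,-0.5,0]
    - [5,0,0,-0.5,0]
    - [5,0,0,-0.5,0]

```text
time_s: 6.62
position: [0.4787, 0.033, 0.1599]
tool_rot: [[0.388, 0.922, -0.001], [0.922, -0.388, -0.0], [-0.001, -0.001, -1.0]]
contact_force: [-0.0, 0.2, -0.4]
width: 0.0199
finger_force: 58.6
```

Run:
```python
from h import *
s=observe();print(s["position"].round(4),s["width"]);p=grab("side");q=grab("wrist")
print(np.round(q["R"],2).tolist())
n=rectify(q,.55,-.24,.007,.15,386)
b=cv2.resize(p["pixels"][170:310,220:360],(386,386),interpolation=cv2.INTER_CUBIC)
cv2.imwrite("pics/c3.png",np.hstack([n,b]))
```

```text
[0.4787 0.033  0.1599] 0.019907981123155796
[[0.92, -0.39, 0.0], [-0.38, -0.89, 0.27], [-0.1, -0.25, -0.96]]
```

View pics/c3.png

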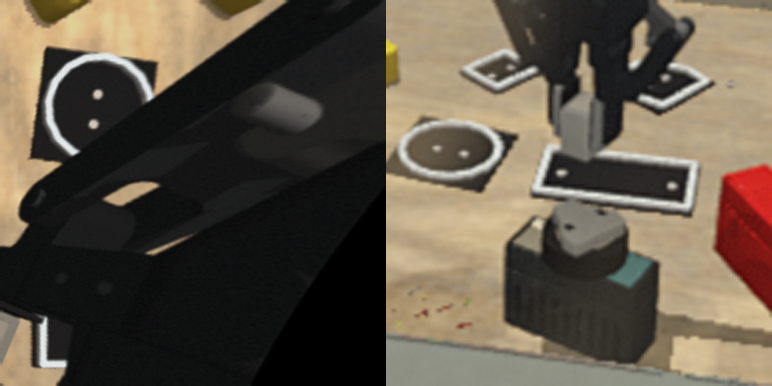

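Relay held cleanly (width 20 mm) and the terminal is undisturbed. Carrying it to its nest.

Request:
send_rows:
  steps:
    - [5,-0.4,0.37,0,0]
    - [5,-0.7,0.65,0,0]
    - [5,-0.735,0.68,0,0]
    - [5,-0.735,0.68,0,0]
    - [5,-0.735,0.68,0,0]
    - [5,-0.735,0.68,0,0]
    - [5,-0.735,0.68,0,0]
    - [5,-0.735,0.68,0,0]
    - [5,-0.735,0.68,0,0]
    - [5,-0.735,0.68,0,0]
    - [5,-0.735,0.68,0,0]
    - [5,-0.735,0.68,0,0]
    - [5,-0.37,0.35,0,0]
    - [5,0,0,0.5,1]
    - [5,0,0,0.5,1]
    - [5,0,0,0.5,0.2]
    - [5,0,0,0,0]
    - [5,0,0,0,0]

```text
time_s: 8.22
position: [0.6011, -0.305, 0.1119]
tool_rot: [[0.556, 0.831, -0.004], [0.831, -0.556, 0.002], [-0.0, -0.005, -1.0]]
contact_force: [-0.2, -0.1, -0.8]
width: 0.0203
finger_force: 58.7
```

Run:
```python
from h import *
s=observe();print(s["position"].round(4),s["width"],s["joint_positions"].round(0));q=grab("wrist");p=grab("top")
n=rectify(q,.602,-.306,.007,.05,380);m=rectify(p,.602,-.306,.007,.05,380)
for i in(n,m): cv2.line(i,(190,0),(190,380),(0,0,255),1);cv2.line(i,(0,190),(380,190),(0,0,255),1)
cv2.imwrite("pics/c4.png",np.hstack([n,m]))
print([(wz(q,d["position"],.003).round(4)[:2],d["confidence"]) for d in spotter.tip_of("nest_relay",q)])
t=q
hsv=cv2.cvtColor(p["pixels"],cv2.COLOR_BGR2HSV)
```

```text
[ 0.6011 -0.305   0.1119] 0.02028504030619964 [-29.  20.  98.  -0.  62.   5.]
[(array([ 0.604 , -0.3016]), 0.76), (array([ 0.6179, -0.169 ]), 0.37)]
```

View pics/c4.png

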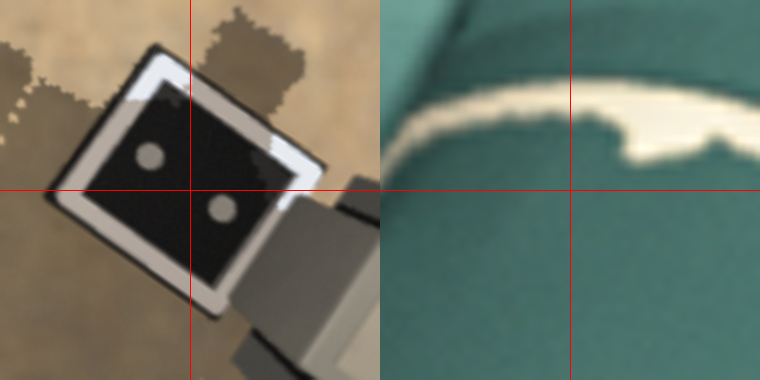

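Request:
send_rows:
  steps:
    - [5,0.03,0.03,0.4,0]
    - [5,0,0,0.7,0]
    - [5,0,0,0.7,0]
    - [5,0,0,0.7,0]
    - [5,0,0,0.5,0]
    - [5,0,0,0.2,0]
    - [5,0,0,0,0]
    - [5,0,0,0,0]
    - [5,0,0,0,0]

```text
time_s: 9.12
position: [0.6052, -0.3062, 0.0198]
tool_rot: [[0.556, 0.831, 0.002], [0.831, -0.556, -0.001], [0.0, 0.003, -1.0]]
contact_force: [1.0, -0.0, -0.6]
width: 0.0198
finger_force: 58.7
```

Request:
send_rows:
  steps:
    - [5,0,0,0.1,0]
    - [5,0,0,0.1,0]
    - [5,0,0,0.08,0]
    - [5,0,0,0,0]

```text
time_s: 9.45
position: [0.6036, -0.3054, 0.0095]
tool_rot: [[0.556, 0.831, -0.0], [0.831, -0.556, 0.0], [-0.0, -0.001, -1.0]]
contact_force: [0.8, 0.6, -0.3]
width: 0.0199
finger_force: 58.7
```

Request:
send_rows:
  steps:
    - [5,0,0,0.04,0]
    - [5,0,0,0,0]
    - [30,0,0,0,0]
    - [40,0,0,0,0]
    - [50,0,0,0,0]
    - [50,0,0,0,0]
    - [50,0,0,-0.3,0]
    - [50,0,0,-0.6,0]
    - [50,0,0,-0.8,0]
    - [50,0,0,-0.9,0]
    - [60,0,0,-0.9,0]
    - [60,0,0,-0.9,0]
    - [60,0,0,-0.9,0]

```text
time_s: 10.53
position: [0.6038, -0.3055, 0.1697]
tool_rot: [[0.556, 0.831, 0.001], [0.831, -0.556, -0.0], [0.0, 0.001, -1.0]]
contact_force: [0.8, -0.1, -0.4]
width: 0.0599
finger_force: 0.0
```

Run:
```python
from h import *
s=observe();print(s["position"].round(4));p=grab("top");w=grab("wrist")
for n in("relay","nest_relay"):
  for q,f in((p,at_z),(w,wz)):
    print(n,[(f(q,d["position"],.003).round(4)[:2],round(d["confidence"],2)) for d in spotter.tip_of(n,q)])
for n in("terminal","tape_roll","module"):
  print(n,[(at_z(p,d["position"],{"terminal":.087,"tape_roll":.069,"module":0}[n]).round(4)[:2],round(d["confidence"],2)) for d in spotter.tip_of(n,p)])
a=rectify(w,.602,-.306,.007,.05,380)
cv2.imwrite("pics/c5.png",np.hstack([a,rectify(p,.478,.031,.097,.04,380)]))
```

```text
[ 0.6038 -0.3055  0.1697]
relay []
relay [(array([ 0.6044, -0.3068]), 0.98), (array([ 0.6172, -0.17  ]), 0.44)]
nest_relay []
nest_relay [(array([ 0.6036, -0.3036]), 0.88), (array([ 0.4679, -0.3126]), 0.35)]
terminal [(array([0.4729, 0.0251]), 0.6)]
tape_roll [(array([0.4683, 0.0346]), 0.73)]
module [(array([ 0.3466, -0.0489]), 0.84), (array([0.4768, 0.0335]), 0.57)]
```

View pics/c5.png

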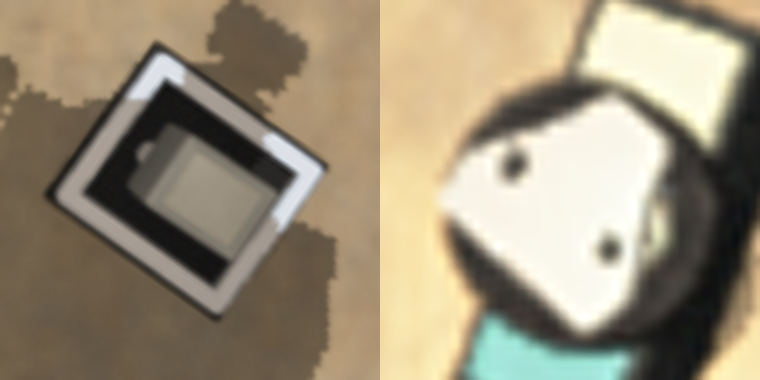

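Relay stands inside its nest. The terminal is clearly seen: yaw about -43°, centre about (0.478, 0.030). Returning.

Request:
send_rows:
  steps:
    - [70,0.35,-0.5,-0.2,0]
    - [75,0.55,-0.77,-0.2,0]
    - [75,0.58,-0.81,0,0]
    - [75,0.58,-0.81,0,0]
    - [75,0.58,-0.81,0,0]
    - [75,0.58,-0.81,0,0]
    - [75,0.58,-0.81,0,0]
    - [75,0.58,-0.81,0,0]
    - [75,0.58,-0.81,0,0]
    - [75,0.58,-0.81,0,0]
    - [75,0.58,-0.81,0,0]
    - [75,0.55,-0.75,0,0]
    - [75,0.28,-0.39,0,0]
    - [75,0,0,0,1]
    - [75,0,0,0,0.9]
    - [75,0,0,0,0]
    - [75,0,0,0,0]

```text
time_s: 12.4
position: [0.4776, 0.0297, 0.1789]
tool_rot: [[0.684, 0.729, -0.001], [0.729, -0.684, -0.0], [-0.001, -0.001, -1.0]]
contact_force: [0.8, -0.4, 0.7]
width: 0.0749
finger_force: 0.0
```

Run:
```python
from h import *
s=observe();print(s["position"].round(4),s["tool_rot"][:2,:2].round(3).tolist());w=grab("wrist")
for n,z in(("terminal",.087),("tape_roll",.069),("module",0)):
  print(n,[(wz(w,d["position"],z).round(4)[:2],round(d["confidence"],2)) for d in spotter.tip_of(n,w)])
a=rectify(w,.478,.031,.097,.04,380);b=rectify(w,.478,.031,.069,.065,380)
for i in(a,b): cv2.line(i,(190,0),(190,380),(0,0,255),1);cv2.line(i,(0,190),(380,190),(0,0,255),1)
cv2.imwrite("pics/c6.png",np.hstack([a,b]))
```

```text
[0.4776 0.0297 0.1789] [[0.684, 0.729], [0.729, -0.684]]
terminal [(array([0.4791, 0.0317]), 0.89), (array([ 0.6931, -0.0625]), 0.54)]
tape_roll []
module [(array([ 0.3512, -0.0533]), 0.74)]
```

View pics/c6.png

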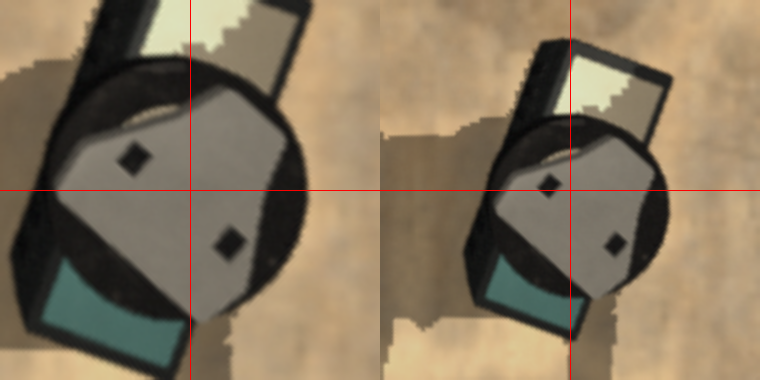

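Request:
send_rows:
  steps:
    - [60,0.05,0.02,0.4,0]
    - [60,0,0,0.6,0]
    - [60,0,0,0.6,0]
    - [60,0,0,0.6,0]
    - [60,0,0,0.4,0]
    - [60,0,0,0.2,0]
    - [60,0,0,0,0]
    - [60,0,0,0,0]
    - [60,0,0,0,0]

```text
time_s: 13.35
position: [0.4803, 0.0302, 0.0964]
tool_rot: [[0.686, 0.728, 0.001], [0.728, -0.686, 0.0], [0.001, 0.001, -1.0]]
contact_force: [0.3, 0.2, 0.2]
width: 0.0602
finger_force: 0.0
```

Run:
```python
from h import *
for i in range(3):
    s=observe();print(s["position"].round(4));w=grab("wrist")
```

```text
[0.4803 0.0302 0.0964]
[0.4806 0.0303 0.0967]
[0.4806 0.0302 0.0968]
```

Request:
send_rows:
  steps:
    - [60,0,0,0.15,0]
    - [60,0,0,0.12,0]
    - [60,0,0,0,0]
    - [50,0,0,0,0]
    - [45,0,0,0,0]
    - [40,0,0,0,0]
    - [30,0,0,0,0]
    - [30,0,0,0,0]
    - [30,0,0,0,0]

```text
time_s: 14.25
position: [0.4799, 0.0303, 0.088]
tool_rot: [[0.686, 0.728, 0.001], [0.728, -0.686, 0.0], [0.001, 0.0, -1.0]]
contact_force: [0.1, -0.2, 3.6]
width: 0.0397
finger_force: 60.5
```

Request:
send_rows:
  steps:
    - [30,0,0,-0.1,0]
    - [30,0,0,-0.3,0]
    - [30,0,0,-0.6,0]
    - [30,0,0,-0.6,0]
    - [30,0,0,-0.4,0]
    - [30,0,0,0,0]

```text
time_s: 14.75
position: [0.482, 0.0303, 0.1511]
tool_rot: [[0.686, 0.728, 0.006], [0.728, -0.686, 0.0], [0.004, 0.005, -1.0]]
contact_force: [1.1, 0.3, 1.0]
width: 0.0398
finger_force: 60.4
```

Run:
```python
from h import *
s=observe();print(s["position"].round(4),s["width"]);p=grab("side");q=grab("wrist")
cv2.imwrite("pics/c7.png",np.hstack([cv2.resize(p["pixels"][170:310,220:360],(380,380),interpolation=cv2.INTER_CUBIC),cv2.resize(q["pixels"][140:420,140:420],(380,380))]))
```

```text
[0.482  0.0303 0.1511] 0.03979389154529941
```

View pics/c7.png

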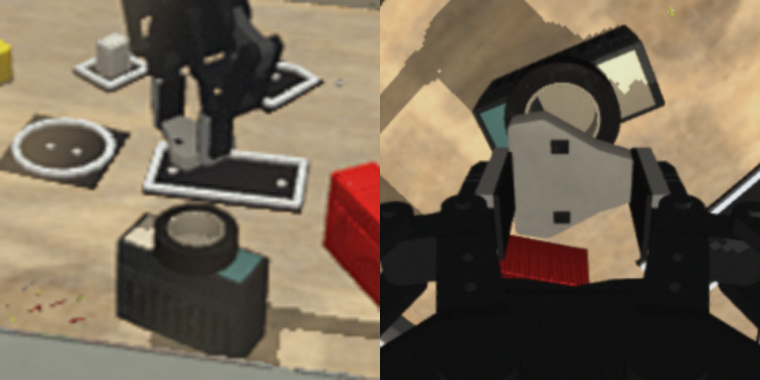

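Run:
```python
from h import *
from scipy.spatial.transform import Rotation as Ro
q=grab("wrist");s=observe();R=s["tool_rot"];T=s["position"]
# local: a=along tool x, b=along tool y(terminal x = tool y sign), h below tcp
obs=np.array([(512,118),(515,235)],float);obs=(obs-[380,0])/1.357+140
for sgn in(1,-1):
  for th in(-40,-20,-10,0,10,20,40):
    P=[]
    for a in(20,-20):
        v=Ro.from_euler('y',th,degrees=True).apply([a,sgn*-21,-5.])/1000  # top face 5mm above grip axis
        P.append(wproj(q,T+R@(v+[0,0,-.004])))
    print(sgn,th,np.round(P).tolist())
print(obs.round())
cv2.imwrite("pics/x.png",q["pixels"])
```

```text
1 -40 [[236.0, 226.0], [233.0, 309.0]]
1 -20 [[234.0, 227.0], [235.0, 312.0]]
1 -10 [[233.0, 229.0], [236.0, 311.0]]
1 0 [[232.0, 233.0], [237.0, 309.0]]
1 10 [[231.0, 238.0], [238.0, 306.0]]
1 20 [[230.0, 244.0], [239.0, 303.0]]
1 40 [[229.0, 260.0], [240.0, 293.0]]
-1 -40 [[323.0, 226.0], [327.0, 309.0]]
-1 -20 [[325.0, 226.0], [325.0, 312.0]]
-1 -10 [[326.0, 229.0], [324.0, 311.0]]
-1 0 [[327.0, 233.0], [323.0, 309.0]]
-1 10 [[328.0, 238.0], [322.0, 306.0]]
-1 20 [[329.0, 244.0], [321.0, 302.0]]
-1 40 [[330.0, 260.0], [320.0, 292.0]]
[[237. 227.]
 [239. 313.]]
```

```bash
cat > fit.py <<'E'
from h import *
from scipy.optimize import differential_evolution as DE
from scipy.ndimage import map_coordinates as mc
p=grab("top");hsv=cv2.cvtColor(cv2.imread("pics/top0.png"),cv2.COLOR_BGR2HSV).astype(float)
img=cv2.GaussianBlur(np.clip(hsv[...,2]-1.5*hsv[...,1],0,255),(0,0),.6)
def dense(v):
    v=np.array(v,float);return np.vstack([np.linspace(a,b,40) for a,b in zip(v,np.roll(v,-1,0))])
def off(v,d):
    v=np.array(v,float);e=np.roll(v,-1,0)-v;e/=np.linalg.norm(e,axis=1)[:,None];n=np.c_[e[:,1],-e[:,0]]
    out=[]
    for i in range(len(v)):
        a,b=n[i-1],n[i];out.append(np.linalg.solve([a,b],[a@v[i]+d,b@v[i]+d]))
    return np.array(out)
hexa=[(-21,-20),(-10,-23),(21,-7),(21,7),(-10,23),(-21,20)]
box=lambda a,b:[(-a,-b),(a,-b),(a,b),(-a,b)]
t=np.linspace(0,2*np.pi,17)[:-1]
def fit(name,poly,x0,yaw,dy):
    D=dense(poly)/1000
    def c(q):
        cs,sn=np.cos(q[2]),np.sin(q[2]);W=np.c_[D@[cs,-sn]+q[0],D@[sn,cs]+q[1],np.full(len(D),.007)]
        U=(W@np.array(p["R"]).T+p["t"])@np.array(p["camera_matrix"]).T;U=U[:,:2]/U[:,2:]
        return -mc(img,[U[:,1],U[:,0]],order=1).mean()
    r=DE(c,[(x0[0]-.015,x0[0]+.015),(x0[1]-.015,x0[1]+.015),np.radians((yaw-dy,yaw+dy))],seed=0)
    print(name,r.x[:2].round(4),np.degrees(r.x[2]).round(1),r.fun.round(1))
h=off(hexa,9);print("inner hex",h.round(1).tolist())
fit("terminal",off(hexa,11.5),(.461,-.315),-34,15)
fit("module",box(60.5,31),(.475,-.154),0,8)
fit("relay",box(21.5,24.5),(.602,-.306),-34,15)
fit("roll",40*np.c_[np.cos(t),np.sin(t)],(.614,-.167),0,11)
E
python3 fit.py
```

```text
inner hex [[-30.0, -26.9], [-9.0, -32.6], [30.0, -12.5], [30.0, 12.5], [-9.0, 32.6], [-30.0, 26.9]]
terminal [ 0.4604 -0.3158] -34.4 -183.1
module [ 0.4752 -0.1544] -0.1 -190.5
relay [ 0.6026 -0.3056] -35.5 -189.4
roll [ 0.6161 -0.1668] -7.0 -182.4
```

Request:
send_rows:
  steps:
    - [30,-0.35,0.3,0,0]
    - [30,-0.65,0.55,0,0]
    - [30,-0.7,0.59,0,0]
    - [30,-0.7,0.59,0,0]
    - [30,-0.7,0.59,0,0]
    - [30,-0.7,0.59,0,0]
    - [30,-0.7,0.59,0,0]
    - [30,-0.7,0.59,0,0]
    - [30,-0.7,0.59,0,0]
    - [30,-0.7,0.59,0,0]
    - [30,-0.7,0.59,0,0]
    - [30,-0.7,0.59,0,0]
    - [30,-0.7,0.59,0,0]
    - [30,0,0,0,-1]
    - [30,0,0,0,-0.7]
    - [30,0,0,0,0]
    - [30,0,0,0,0]

```text
time_s: 16.37
position: [0.46, -0.3103, 0.1462]
tool_rot: [[0.572, 0.82, -0.002], [0.82, -0.572, 0.002], [0.0, -0.003, -1.0]]
contact_force: [0.6, 0.2, -0.0]
width: 0.0401
finger_force: 60.4
```

Request:
send_rows:
  steps:
    - [30,-0.14,0.11,0.4,0]
    - [30,0,0,0.8,0]
    - [30,0,0,0.9,0]
    - [30,0,0,0.9,0]
    - [30,0,0,0.6,0]
    - [30,0,0,0.3,0]
    - [30,0,0,0,0]
    - [30,0,0,0,0]
    - [30,0,0,0,0]

```text
time_s: 17.12
position: [0.4621, -0.3167, 0.0317]
tool_rot: [[0.571, 0.821, 0.002], [0.821, -0.571, -0.001], [-0.0, 0.002, -1.0]]
contact_force: [0.4, 0.3, 0.6]
width: 0.0398
finger_force: 60.4
```

Run:
```python
from h import *
s=observe();print(s["position"].round(4))
q=grab("wrist");cv2.imwrite("pics/c8.png",np.hstack([cv2.resize(q["pixels"][140:420,140:420],(380,380)),rectify(q,.4604,-.3158,.007,.05,380)]))
```

```text
[ 0.4621 -0.3167  0.0317]
```

View pics/c8.png

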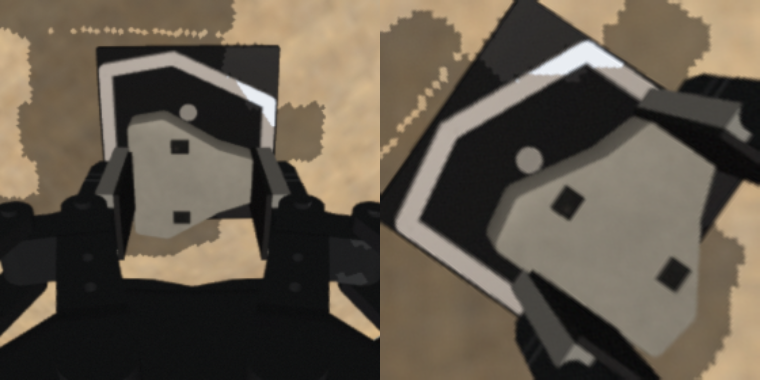

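Request:
send_rows:
  steps:
    - [30,-0.03,0,0.3,0]
    - [30,0,0,0.2,0]
    - [30,0,0,0.15,0]
    - [30,0,0,0.05,0]
    - [30,0,0,0,0]
    - [30,0,0,0,0]

```text
time_s: 17.67
position: [0.4604, -0.3167, 0.0093]
tool_rot: [[0.571, 0.821, -0.0], [0.821, -0.571, 0.0], [0.0, -0.001, -1.0]]
contact_force: [0.6, -0.2, -0.1]
width: 0.0394
finger_force: 60.4
```

Request:
send_rows:
  steps:
    - [30,0,0,0.05,0]
    - [30,0,0,0.05,0]
    - [30,0,0,0,0]

```text
time_s: 17.92
position: [0.4606, -0.3168, 0.0065]
tool_rot: [[0.571, 0.821, -0.0], [0.821, -0.571, 0.0], [0.0, -0.0, -1.0]]
contact_force: [0.7, 0.2, -0.5]
width: 0.04
finger_force: 60.4
```

Request:
send_rows:
  steps:
    - [46,0,0,0,0]
    - [50,0,0,0,0]
    - [52,0,0,-0.05,0]
    - [54,0,0,-0.1,0]
    - [54,0,0,-0.4,0]
    - [60,0,0,-0.7,0]
    - [60,0,0,-0.8,0]
    - [70,0,0,-0.9,0]
    - [80,0,0,-0.9,0]
    - [80,0,0,-0.9,0]
    - [80,0,0,-0.6,0]

```text
time_s: 18.83
position: [0.4618, -0.3176, 0.1716]
tool_rot: [[0.571, 0.821, 0.004], [0.821, -0.571, -0.003], [-0.0, 0.005, -1.0]]
contact_force: [-0.3, -1.0, -0.4]
width: 0.0798
finger_force: 0.0
```

Run:
```python
from h import *
s=observe();print(s["position"].round(4));w=grab("wrist");t=grab("side")
for n,z in(("terminal",.003),("nest_terminal",.003),("tape_roll",.069),("module",0)):
  for q,f in((w,wz),(t,at_z)):
    print(n,[(f(q,d["position"],z).round(4)[:2],round(d["confidence"],2)) for d in spotter.tip_of(n,q)])
r=rectify(w,.4604,-.3158,.013,.05,400);g=cv2.cvtColor(r,cv2.COLOR_BGR2GRAY)
np.save("term.npy",r)
# bright polygon inside the pocket: component containing the centre
m=cv2.inRange(g,80,255);n,l,st,c=cv2.connectedComponentsWithStats(m);k=l[200,200];print(k,st[k],c[k])
cs,_=cv2.findContours((l==k).astype(np.uint8),0,2);h=cv2.approxPolyDP(max(cs,key=cv2.contourArea),8,True)[:,0]
print((np.c_[.4604+(200-h[:,1])*.00025,-.3158+(200-h[:,0])*.00025]).round(4).tolist())
```

```text
[ 0.4618 -0.3176  0.1716]
terminal [(array([ 0.4613, -0.3175]), 0.67)]
terminal [(array([ 0.4618, -0.3198]), 0.53), (array([ 0.6134, -0.1635]), 0.17)]
nest_terminal [(array([ 0.4671, -0.3134]), 0.92), (array([ 0.7349, -0.2762]), 0.21)]
nest_terminal [(array([ 0.4596, -0.3106]), 0.69)]
tape_roll []
tape_roll [(array([0.4786, 0.0298]), 0.9)]
module [(array([ 0.3026, -0.2038]), 0.72), (array([ 0.3462, -0.0548]), 0.57)]
module [(array([ 0.299 , -0.1964]), 0.76), (array([ 0.3531, -0.0478]), 0.75), (array([0.4787, 0.0288]), 0.59)]
3 [   94   117   184   197 21024] [198.14683219 212.01032154]
[[0.4812, -0.3216], [0.4656, -0.2938], [0.4546, -0.2893], [0.4322, -0.3238], [0.4406, -0.3313], [0.4722, -0.335]]
```

Terminal's outline measured from above: centre within 2 mm, lengths match a flat lie. Now the roll: grip along the module's y direction, where the roll overhangs the module.

Request:
send_rows:
  steps:
    - [85,0.42,-0.26,0,0]
    - [85,0.8,-0.5,0,0]
    - [85,0.82,-0.51,0,0]
    - [85,0.82,-0.51,0,0]
    - [85,0.82,-0.51,0,0]
    - [85,0.82,-0.51,0,0]
    - [85,0.82,-0.51,0,0]
    - [85,0.82,-0.51,0,0]
    - [85,0.82,-0.51,0,0]
    - [85,0.82,-0.51,0,0]
    - [85,0.82,-0.51,0,0]
    - [85,0.82,-0.51,0,0]
    - [85,0.42,-0.3,0,0]
    - [85,0,0,0,1]
    - [85,0,0,0,1]
    - [85,0,0,0,1]
    - [85,0,0,0,1]
    - [85,0,0,0,1]
    - [85,0,0,0,1]

```text
time_s: 20.92
position: [0.4765, 0.0318, 0.1665]
tool_rot: [[0.907, 0.422, -0.001], [0.422, -0.907, 0.0], [-0.001, -0.001, -1.0]]
contact_force: [-0.2, -0.2, -0.0]
width: 0.0849
finger_force: 0.0
```

Request:
send_rows:
  steps:
    - [85,0,0,0,1]
    - [85,0,0,0,1]
    - [85,0,0,0,1]
    - [85,0,0,0,1]
    - [85,0,0,0,1]
    - [85,0,0,0,1]
    - [85,0,0,0,1]
    - [85,0,0,0,1]
    - [85,0,0,0,1]
    - [85,0,0,0,0.2]
    - [85,0,0,0,0]
    - [85,0,0,0,0]

```text
time_s: 21.92
position: [0.477, 0.0314, 0.1668]
tool_rot: [[0.936, -0.353, -0.001], [-0.353, -0.936, 0.0], [-0.001, 0.0, -1.0]]
contact_force: [1.1, -0.1, -0.3]
width: 0.0851
finger_force: 0.0
```

Run:
```python
from h import *
s=observe();print(s["position"].round(4),s["tool_rot"][:2,:2].round(3).tolist(),s["joint_positions"].round(0));w=grab("wrist")
for n,z in(("tape_roll",.069),("module",0)):
  print(n,[(wz(w,d["position"],z).round(4)[:2],round(d["confidence"],2)) for d in spotter.tip_of(n,w)])
a=rectify(w,.478,.031,.085,.045,380);b=rectify(w,.478,.031,.069,.065,380)
for i in(a,b): cv2.line(i,(190,0),(190,380),(0,0,255),1);cv2.line(i,(0,190),(380,190),(0,0,255),1)
cv2.imwrite("pics/c9.png",np.hstack([a,b]))
```

```text
[0.477  0.0314 0.1668] [[0.936, -0.353], [-0.353, -0.936]] [  1.  -4. 119.   0.  64. 111.]
tape_roll []
module [(array([ 0.3504, -0.0518]), 0.86), (array([0.4801, 0.0293]), 0.71), (array([ 0.2995, -0.2037]), 0.69)]
```

View pics/c9.png

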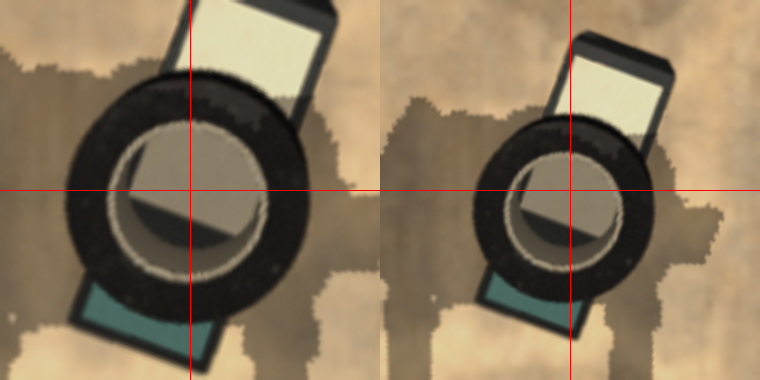

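The roll circle is centred at about (0.476, 0.032) and the module yaw is about -20.5°, so the tool is already aligned with it. Descending and gripping the roll.

Request:
send_rows:
  steps:
    - [85,-0.04,0,0.4,0]
    - [85,0,0,0.6,0]
    - [85,0,0,0.7,0]
    - [85,0,0,0.7,0]
    - [85,0,0,0.5,0]
    - [85,0,0,0.3,0]
    - [85,0,0,0.1,0]
    - [85,0,0,0,0]
    - [85,0,0,0,0]

```text
time_s: 22.82
position: [0.4767, 0.0315, 0.0685]
tool_rot: [[0.935, -0.355, 0.001], [-0.355, -0.935, 0.0], [0.001, -0.0, -1.0]]
contact_force: [-0.8, 0.2, 0.3]
width: 0.0855
finger_force: 0.0
```

Request:
send_rows:
  steps:
    - [75,0,0,0.03,0]
    - [68,0,0,0,0]
    - [64,0,0,0,0]
    - [60,0,0,0,0]
    - [56,0,0,0,0]
    - [50,0,0,0,0]
    - [45,0,0,0,0]
    - [45,0,0,0,0]
    - [45,0,0,0,0]

```text
time_s: 23.57
position: [0.4768, 0.0316, 0.0684]
tool_rot: [[0.935, -0.355, 0.001], [-0.355, -0.935, 0.0], [0.001, -0.0, -1.0]]
contact_force: [-2.5, -0.6, 7.5]
width: 0.0547
finger_force: 62.2
```

Request:
send_rows:
  steps:
    - [45,0,0,-0.1,0]
    - [45,0,0,-0.2,0]
    - [45,0,0,-0.4,0]
    - [45,0,0,-0.6,0]
    - [45,0,0,-0.6,0]
    - [45,0,0,-0.4,0]
    - [45,0,0,0,0]

```text
time_s: 24.15
position: [0.4786, 0.0315, 0.1394]
tool_rot: [[0.935, -0.355, 0.006], [-0.355, -0.935, 0.0], [0.006, -0.002, -1.0]]
contact_force: [0.1, -0.3, -0.6]
width: 0.0548
finger_force: 63.3
```

Run:
```python
from h import *
s=observe();print(s["position"].round(4),s["width"],s["contact_force"].round(1));w=grab("wrist");t=grab("side")
z=s["position"][2]
for n,zz in(("tape_roll",z),("module",0)):
  for q,f in((w,wz),(t,at_z)):
    print(n,[(np.round(d["position"]),f(q,d["position"],zz).round(4)[:2],round(d["confidence"],2)) for d in spotter.tip_of(n,q)])
```

```text
[0.4786 0.0315 0.1394] 0.0548282192082524 [ 0.1 -0.3 -0.6]
tape_roll []
tape_roll [(array([290., 230.]), array([0.4801, 0.0331]), 0.98), (array([261., 196.]), array([ 0.5541, -0.0733]), 0.44)]
module [(array([519., 268.]), array([ 0.3009, -0.2027]), 0.7), (array([402., 287.]), array([ 0.3467, -0.0516]), 0.56)]
module [(array([361., 272.]), array([ 0.3438, -0.0497]), 0.91), (array([383., 234.]), array([ 0.3001, -0.1966]), 0.81), (array([290., 288.]), array([0.4771, 0.0264]), 0.6)]
```

Request:
send_rows:
  steps:
    - [45,0.39,0.27,0,0]
    - [45,0.78,0.53,0,0]
    - [45,0.785,0.535,0,0]
    - [45,0.785,0.535,0,0]
    - [45,0.785,0.535,0,0]
    - [45,0.785,0.535,0,0]
    - [45,0.785,0.535,0,0]
    - [45,0.785,0.535,0,0]
    - [45,0.785,0.535,0,0]
    - [45,0,0,0.5,0]
    - [45,0,0,0.8,0]
    - [45,0,0,0.8,0]
    - [45,0,0,0.7,0]
    - [45,0,0,0.4,0]
    - [45,0,0,0,0]
    - [45,0,0,0,0]
    - [45,0,0,0,0]

```text
time_s: 25.87
position: [0.6158, -0.1675, 0.0413]
tool_rot: [[0.935, -0.355, 0.002], [-0.355, -0.935, -0.001], [0.002, -0.0, -1.0]]
contact_force: [0.7, -0.6, -0.5]
width: 0.0549
finger_force: 63.4
```

Run:
```python
from h import *
s=observe();print(s["position"].round(4));w=grab("wrist");R=s["tool_rot"];T=s["position"]
d=np.array([.616,-.167])-T[:2];print("tool units",(d@R[:2,:2]/.03).round(3))
# roll centre seen: hub ring bright circle in plane of the roll top
z=T[2]+.018;a=rectify(w,*T[:2],z,.045,360);g=cv2.medianBlur(cv2.cvtColor(a,cv2.COLOR_BGR2GRAY),5)
c=cv2.HoughCircles(g,cv2.HOUGH_GRADIENT,1,40,param1=80,param2=25,minRadius=60,maxRadius=125)
if c is not None:
  for u,v,r in c[0][:5]: print("circle",(T[0]+(180-v)*.00025).round(4),(T[1]+(180-u)*.00025).round(4),"r",r*.25)
```

```text
[ 0.6158 -0.1675  0.0413]
tool units [ 0.001 -0.017]
circle 0.6147 -0.1673 r 16.925
circle 0.6352 -0.1746 r 26.4
circle 0.6067 -0.1746 r 29.45
circle 0.6097 -0.1583 r 28.9
circle 0.6222 -0.1588 r 28.35
```

Request:
send_rows:
  steps:
    - [45,0.03,0,0.4,0]
    - [45,0,0,0.35,0]
    - [45,0,0,0.2,0]
    - [45,0,0,0.1,0]
    - [45,0,0,0,0]
    - [45,0,0,0,0]

```text
time_s: 26.42
position: [0.6152, -0.1671, 0.0081]
tool_rot: [[0.935, -0.355, -0.001], [-0.355, -0.935, 0.0], [-0.001, 0.0, -1.0]]
contact_force: [0.4, -0.1, -0.4]
width: 0.055
finger_force: 63.4
```

Request:
send_rows:
  steps:
    - [45,0,0,0.05,0]
    - [45,0,0,0.05,0]
    - [45,0,0,0,0]

```text
time_s: 26.67
position: [0.6157, -0.1673, 0.0057]
tool_rot: [[0.935, -0.355, 0.0], [-0.355, -0.935, -0.0], [0.0, -0.0, -1.0]]
contact_force: [0.1, 0.2, -0.5]
width: 0.0552
finger_force: 63.4
```

Request:
send_rows:
  steps:
    - [62,0,0,0,0]
    - [66,0,0,0,0]
    - [70,0,0,-0.05,0]
    - [74,0,0,-0.1,0]
    - [78,0,0,-0.3,0]
    - [78,0,0,-0.6,0]
    - [78,0,0,-0.8,0]
    - [78,0,0,-0.9,0]
    - [78,0,0,-0.9,0]
    - [78,0,0,-0.9,0]
    - [78,0,0,-0.9,0]
    - [78,0,0,-0.4,0]
    - [78,0,0,0,0]

```text
time_s: 27.75
position: [0.6184, -0.1681, 0.1865]
tool_rot: [[0.935, -0.355, 0.008], [-0.355, -0.935, -0.003], [0.009, -0.001, -1.0]]
contact_force: [0.7, 0.1, 0.1]
width: 0.0782
finger_force: 0.0
```

Run:
```python
from h import *
s=observe();print(s["position"].round(4));w=grab("wrist");T=[.616,-.167]
t=grab("side")
for q,f in((w,wz),(t,at_z)):
    for n in("tape_roll","nest_roll"): print(n,[(f(q,d["position"],.003).round(4)[:2],round(d["confidence"],2)) for d in spotter.tip_of(n,q)])
for z,lo,hi in((.021,60,90),(.019,105,125)):
  g=cv2.medianBlur(cv2.cvtColor(rectify(w,*T,z,.05,400),cv2.COLOR_BGR2GRAY),5)
  c=cv2.HoughCircles(g,cv2.HOUGH_GRADIENT,1,40,param1=80,param2=20,minRadius=lo,maxRadius=hi)
  if c is not None:
    for u,v,r in c[0][:2]: print("circle",(T[0]+(200-v)*.00025).round(4),(T[1]+(200-u)*.00025).round(4),"r",r*.25)
```

```text
[ 0.6184 -0.1681  0.1865]
tape_roll [(array([ 0.6133, -0.1702]), 0.59)]
nest_roll [(array([ 0.6164, -0.1672]), 0.68)]
tape_roll [(array([ 0.6263, -0.185 ]), 0.61), (array([ 0.458 , -0.3268]), 0.33)]
nest_roll [(array([ 0.6149, -0.1747]), 0.74)]
circle 0.6146 -0.1676 r 19.075
circle 0.6076 -0.1739 r 28.35
circle 0.6221 -0.1606 r 28.275
```

Request:
send_rows:
  steps:
    - [80,-0.39,-0.27,0,0]
    - [80,-0.78,-0.53,0,0]
    - [80,-0.78,-0.535,0,0]
    - [80,-0.78,-0.535,0,0]
    - [80,-0.78,-0.535,0,0]
    - [80,-0.78,-0.535,0,0]
    - [80,-0.78,-0.535,0,0]
    - [80,-0.78,-0.535,0,0]
    - [80,-0.79,-0.535,0,0]
    - [80,0,0,0,0]
    - [80,0,0,0,0]

```text
time_s: 28.97
position: [0.4759, 0.0323, 0.1802]
tool_rot: [[0.936, -0.353, -0.002], [-0.353, -0.936, 0.0], [-0.002, 0.001, -1.0]]
contact_force: [0.4, 0.1, -0.7]
width: 0.08
finger_force: 0.0
```

Run:
```python
from h import *
s=observe();print(s["position"].round(4));w=grab("wrist");C=[.478,.031]
print([(wz(w,d["position"],0).round(4)[:2],round(d["confidence"],2)) for d in spotter.tip_of("module",w)])
a=rectify(w,*C,.069,.08,640);np.save("mod.npy",a)
h=cv2.cvtColor(a,cv2.COLOR_BGR2HSV);H,S,V=h[...,0],h[...,1],h[...,2]
to=lambda u:np.round([C[0]+(320-u[1])*.00025,C[1]+(320-u[0])*.00025],4).tolist()
teal=((H>75)&(H<105)&(S>60)&(V>40)).astype(np.uint8)
pale=((S<75)&(V>70)).astype(np.uint8)
for nm,m in(("teal",teal),("pale",pale),("all",teal|pale)):
    m=cv2.morphologyEx(m,cv2.MORPH_OPEN if nm!="all" else cv2.MORPH_CLOSE,np.ones((9,9)));n,l,st,c=cv2.connectedComponentsWithStats(m)
    for k in range(1,n):
        if st[k][4]>3000:
            pts=np.argwhere(l==k)[:,::-1].astype(np.float32);r=cv2.minAreaRect(pts)
            print(nm,st[k][4],to(r[0]),np.round(np.array(r[1])*.25,1),round(r[2],1),[to(b) for b in cv2.boxPoints(r)])
```

```text
[0.4759 0.0323 0.1802]
[(array([ 0.2942, -0.2031]), 0.82), (array([0.4797, 0.0336]), 0.81), (array([ 0.3447, -0.0489]), 0.57), (array([ 0.6141, -0.1635]), 0.29)]
teal 12917 [0.4476, 0.041] [32.2 25.5] 20.2 [[0.44119998812675476, 0.060499999672174454], [0.4650999903678894, 0.05169999971985817], [0.45399999618530273, 0.0215000007301569], [0.4300999939441681, 0.030300000682473183]]
pale 29720 [0.4931, 0.024] [33.5 57.1] 20.3 [[0.47209998965263367, 0.04969999939203262], [0.525600016117096, 0.02979999966919422], [0.5139999985694885, -0.0015999999595806003], [0.46050000190734863, 0.018200000748038292]]
all 31153 [0.4948, 0.0234] [37.9 60.9] 20.4 [[0.47290000319480896, 0.05169999971985817], [0.5299000144004822, 0.030500000342726707], [0.516700029373169, -0.004999999888241291], [0.45969998836517334, 0.016200000420212746]]
all 12982 [0.4475, 0.0408] [32.7 25.6] 20.4 [[0.44119998812675476, 0.060600001364946365], [0.4652000069618225, 0.05169999971985817], [0.4537999927997589, 0.020999999716877937], [0.42980000376701355, 0.029899999499320984]]
```

Module top measured: centre (0.478, 0.030), yaw -20.3°, aligned with the tool. Grasping it around its middle height.

Request:
send_rows:
  steps:
    - [80,0.09,0.05,0.4,0]
    - [80,0,0,0.8,0]
    - [80,0,0,0.8,0]
    - [80,0,0,0.8,0]
    - [80,0,0,0.8,0]
    - [80,0,0,0.8,0]
    - [80,0,0,0.5,0]
    - [80,0,0,0.3,0]
    - [80,0,0,0,0]
    - [80,0,0,0,0]

```text
time_s: 29.9
position: [0.4797, 0.028, 0.0246]
tool_rot: [[0.934, -0.356, -0.001], [-0.356, -0.934, -0.0], [-0.001, 0.001, -1.0]]
contact_force: [-0.4, 0.6, 1.4]
width: 0.0799
finger_force: 0.0
```

Request:
send_rows:
  steps:
    - [70,-0.05,-0.04,0.05,0]
    - [60,0,0,0,0]
    - [52,0,0,0,0]
    - [47,0,0,0,0]
    - [43,0,0,0,0]
    - [38,0,0,0,0]
    - [28,0,0,0,0]
    - [28,0,0,0,0]
    - [28,0,0,0,0]

```text
time_s: 30.65
position: [0.4795, 0.0303, 0.0245]
tool_rot: [[0.935, -0.355, 0.001], [-0.355, -0.935, -0.0], [0.001, -0.0, -1.0]]
contact_force: [-2.0, 0.4, 6.0]
width: 0.0393
finger_force: 61.0
```

Request:
send_rows:
  steps:
    - [28,0,0,-0.1,0]
    - [28,0,0,-0.2,0]
    - [28,0,0,-0.4,0]
    - [28,0,0,-0.5,0]
    - [28,0,0,-0.4,0]
    - [28,0,0,-0.2,0]
    - [28,0,0,0,0]
    - [28,0,0,0,0]

```text
time_s: 31.32
position: [0.4786, 0.0302, 0.0776]
tool_rot: [[0.935, -0.355, 0.0], [-0.355, -0.935, 0.0], [0.0, -0.0, -1.0]]
contact_force: [-0.8, 0.4, -3.1]
width: 0.0395
finger_force: 60.6
```

```bash
cat > mm.py <<'E'
from h import *
s=observe();T=s["position"];R=s["tool_rot"];print(T.round(4),s["width"],s["contact_force"].round(1))
w=grab("wrist");zt=T[2]-.0245+.069
C=T[:2];a=rectify(w,*C,zt,.08,640)
h=cv2.cvtColor(a,cv2.COLOR_BGR2HSV);H,S,V=h[...,0],h[...,1],h[...,2]
to=lambda u:np.round([C[0]+(320-u[1])*.00025,C[1]+(320-u[0])*.00025],4).tolist()
for nm,m in(("teal",(H>75)&(H<105)&(S>60)&(V>40)),("pale",(S<75)&(V>70))):
    n,l,st,c=cv2.connectedComponentsWithStats(cv2.morphologyEx(m.astype(np.uint8),cv2.MORPH_OPEN,np.ones((9,9))))
    for k in range(1,n):
        if st[k][4]>3000:
            r=cv2.minAreaRect(np.argwhere(l==k)[:,::-1].astype(np.float32))
            print(nm,to(r[0]),np.round(np.array(r[1])*.25,1),round(r[2],1))
d=np.array([.4755,-.1545])-T[:2];print("to nest, tool units",(d@R[:2,:2]/.03).round(3),"yaw toolx",np.degrees(np.arctan2(R[1,0],R[0,0])).round(2))
E
python3 mm.py
```

```text
[0.4786 0.0302 0.0776] 0.03947880939954989 [-0.8  0.4 -3.1]
pale [0.4927, 0.0245] [32.4 56.1] 20.8
to nest, tool units [2.089 5.793] yaw toolx -20.81
```

Request:
send_rows:
  steps:
    - [28,0.1,0.3,0,0]
    - [28,0.2,0.6,0,0]
    - [28,0.29,0.8,0,0]
    - [28,0.29,0.8,0,0]
    - [28,0.29,0.8,0,0]
    - [28,0.29,0.8,0,0]
    - [28,0.29,0.8,0,0]
    - [28,0.24,0.6,0,0]
    - [28,0.1,0.3,0,0]
    - [28,0,0,0,-0.6]
    - [28,0,0,0,-0.9]
    - [28,0,0,0,-0.9]
    - [28,0,0,0,-0.9]
    - [28,0,0,0,-0.6]
    - [28,0,0,0,-0.26]
    - [28,0,0,0,0]
    - [28,0,0,0,0]

```text
time_s: 32.78
position: [0.4752, -0.1545, 0.0773]
tool_rot: [[1.0, -0.001, -0.001], [-0.001, -1.0, 0.0], [-0.001, -0.0, -1.0]]
contact_force: [0.3, -0.3, -1.6]
width: 0.0393
finger_force: 60.6
```

```bash
python3 mm.py
```

```text
[ 0.4752 -0.1545  0.0773] 0.039346948832078524 [ 0.3 -0.3 -1.6]
pale [0.5036, -0.221] [39.2 26.5] 90.0
pale [0.4902, -0.155] [56. 32.] 90.0
pale [0.5023, -0.2261] [23.2 16.2] 90.0
to nest, tool units [0.01  0.001] yaw toolx -0.07
```

Request:
send_rows:
  steps:
    - [28,0.05,0,0.2,0]
    - [28,0,0,0.4,0]
    - [28,0,0,0.4,0]
    - [28,0,0,0.3,0]
    - [28,0,0,0.15,0]
    - [28,0,0,0.1,0]
    - [28,0,0,0,0]
    - [28,0,0,0,0]

```text
time_s: 33.5
position: [0.4771, -0.1547, 0.031]
tool_rot: [[1.0, -0.0, -0.0], [-0.0, -1.0, 0.0], [-0.0, -0.0, -1.0]]
contact_force: [0.8, 0.2, -2.0]
width: 0.0396
finger_force: 60.7
```

Request:
send_rows:
  steps:
    - [28,0,0,0.05,0]
    - [28,0,0,0.04,0]
    - [28,0,0,0,0]
    - [28,0,0,0,0]

```text
time_s: 33.83
position: [0.4773, -0.1548, 0.0287]
tool_rot: [[1.0, -0.0, 0.0], [-0.0, -1.0, -0.0], [0.0, 0.0, -1.0]]
contact_force: [-0.5, -0.6, -2.4]
width: 0.0395
finger_force: 60.7
```

Request:
send_rows:
  steps:
    - [28,0,0,0.03,0]
    - [28,0,0,0.02,0]
    - [28,0,0,0,0]
    - [28,0,0,0,0]

```text
time_s: 34.17
position: [0.4773, -0.1548, 0.0275]
tool_rot: [[1.0, -0.0, 0.0], [-0.0, -1.0, -0.0], [0.0, 0.0, -1.0]]
contact_force: [-1.6, 0.5, 3.5]
width: 0.0396
finger_force: 61.1
```

Contact felt at the expected height (force +3.5 N); releasing and retreating.

Request:
send_rows:
  steps:
    - [44,0,0,0,0]
    - [52,0,0,0,0]
    - [60,0,0,0,0]
    - [70,0,0,0,0]
    - [76,0,0,-0.2,0]
    - [76,0,0,-0.5,0]
    - [76,0,0,-0.8,0]
    - [76,0,0,-0.9,0]
    - [76,0,0,-0.9,0]
    - [76,0,0,-0.9,0]
    - [76,0,0,-0.9,0]
    - [76,0,0,-0.9,0]
    - [76,0,0,-0.4,0]
    - [76,0,0,0,0]
    - [76,0,0,0,0]

```text
time_s: 35.42
position: [0.4773, -0.1548, 0.2191]
tool_rot: [[1.0, -0.0, 0.001], [-0.0, -1.0, -0.0], [0.001, 0.0, -1.0]]
contact_force: [0.7, -0.6, 0.1]
width: 0.0759
finger_force: 0.0
```

```bash
sed 's/^zt=.*//; s/zt=T\[2\]-.0245+.069/zt=.072/' mm.py > m2.py; python3 m2.py
python3 - <<'E'
from h import *
w=grab("wrist");t=grab("side")
for n in("relay","terminal","tape_roll","module"):
  for q,f in((w,wz),(t,at_z)):
    print(n,[(f(q,d["position"],.003).round(4)[:2],round(d["confidence"],2)) for d in spotter.tip_of(n,q)])
E
```

```text
[ 0.4773 -0.1548  0.2191] 0.07593081830862755 [ 0.7 -0.6  0.1]
teal [0.4436, -0.1553] [32.  25.2] 0.0
pale [0.4893, -0.1545] [ 57.  104.5] 0.0
pale [0.4924, -0.1551] [56.8 33.2] 90.0
to nest, tool units [-0.059 -0.009] yaw toolx -0.0
relay []
relay [(array([ 0.6068, -0.3009]), 0.66)]
terminal [(array([ 0.4599, -0.3202]), 0.64)]
terminal [(array([ 0.4571, -0.3111]), 0.61)]
tape_roll [(array([ 0.6185, -0.1686]), 0.75)]
tape_roll [(array([ 0.6157, -0.1672]), 0.88)]
module [(array([ 0.4801, -0.1553]), 0.96), (array([ 0.3025, -0.2048]), 0.83), (array([ 0.3475, -0.0511]), 0.57)]
module [(array([ 0.3552, -0.043 ]), 0.88), (array([ 0.295 , -0.2067]), 0.72), (array([ 0.4807, -0.1607]), 0.56)]
```

```bash
python3 -c "
from workcell import hand_in
print(hand_in())"
```

```text
the job is handed in; nothing more can be done
None
```

I put all four parts into their own nests and handed the job in at about 35 s. My last measurements had each part within about 2 mm of its nest's centre, no part toppled, and I never moved the arm near the multimeter or tape measure. The hand-in returned no verdict.

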